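Stack lamp-foot rings on the jig post and press them home

TASK

Build the stepped lamp foot on the jig: thread the three bored rings onto the upright steel post, the large brown one lowest, the medium yellow one on it and the small blue one on top. The post is clamped a little off the middle of its block, so feel for it, never force a ring, and press the stack down gently but fully until the black plate under it is home on the wooden block. Let go, and leave the red disc, the loose sanding block and the screwdriver where they lie.

Things in the scene. Friction and masses are not known exactly. Their poses are not given: they have to be found in the camera images.
- ring_large: Brown wooden large ring: a ring 60 mm outside diameter, 16 mm thick, with a straight 19 mm through bore, about 30 g, lying flat on the table at the start. Origin: centre of its underside; z is the ring's axis, up at the start. Both faces are alike; yaw does not matter. Grip it across its outside diameter.
- ring_medium: Yellow plastic medium ring: a ring 48 mm outside diameter, 16 mm thick, with a straight 19 mm through bore, about 30 g, lying flat on the table at the start. Origin: centre of its underside; z is the ring's axis, up at the start. Both faces are alike; yaw does not matter. Grip it across its outside diameter.
- ring_small: Blue plastic small ring: a ring 36 mm outside diameter, 16 mm thick, with a straight 19 mm through bore, about 30 g, lying flat on the table at the start. Origin: centre of its underside; z is the ring's axis, up at the start. Both faces are alike; yaw does not matter. Grip it across its outside diameter.
- jig_top (a point): Centre of the top face of the jig's fixed wooden block, 22 mm above the table; z up. The steel post rises from the block near here, but clamped off-centre: its axis stands 6 to 9 mm from this point, in any horizontal direction. Distance and direction differ every time and are not measured, and the post does not shift under the forces of this job.
- post_nominal (a point): Point 70 mm above jig_top, at the height of the post's flat top (NOT on its true axis, see jig_top). The rigid vertical post has 16 mm diameter and narrows over its last 4 mm to a flat top of 12 mm diameter. A ring lowered too far off-centre lands on the flat top and stays up there, touched on the side where the post is. Pressing a ring on post or plate with more than about 30 N spoils it.
- plate (a joint): Black round friction plate (54 mm diameter, 6 mm thick) that surrounds the post and slides on it: how far it has been pushed down, in m. At 0 its top face is 24 mm above jig_top, at 0.018 it is home on the block (top face 6 mm above jig_top). It starts somewhere from 0 to 0.008, stays where it is left, and takes about 8 N to push down; rings laid on it do not move it by their weight.
- blank_disc: Red plastic disc without a bore, 44 mm diameter, 12 mm thick, a bystander to leave alone. Origin: centre of its underside.
- sanding_block: Yellow sanding block, 100 x 65 x 28 mm, lying flat, a bystander to leave alone. Origin: centre of its underside, x along its length.
- screwdriver: Screwdriver lying on the bench, a bystander to leave alone. x along its length, handle to -x.
- jig: The stacking jig, fixed: a wooden block 120 x 100 x 22 mm (x along its 120 mm side) with the steel post and the black plate that belong to it. Origin: centre of the block's underside, directly below jig_top, same axes.
There are look-alikes about, which are no part of the job. Leave any pink, purple or turquoise look-alike of the ring_medium alone.

How it is judged:
At the end, for the whole second after the job is handed in: The plate is pushed down at least 16.5 of its 18 mm; the large, medium and small rings lie in that order on the post with their undersides 6, 22 and 38 mm (each within 3 mm) above jig_top, within 11.5 mm of jig_top horizontally, flat within 0.12 rad, released and at rest (value of joint plate above 0.0165 m and z of ring_large in the frame of jig_top between 0.003 and 0.009 m and horizontal distance between each of ring_large, ring_medium, ring_small and jig_top below 0.0115 m and angle between each of ring_large, ring_medium, ring_small's own z axis and vertical below 0.12 rad and linear speed of each of ring_large, ring_medium, ring_small below 0.01 m/s and z of ring_medium in the frame of jig_top between 0.019 and 0.025 m and z of ring_small in the frame of jig_top between 0.035 and 0.041 m); the robot touches nothing.
It fails at once if a ring is pressed on the jig with more than 40 N (contact force between any of ring_large, ring_medium, ring_small and jig above 40 N).
It fails at once if the red disc, loose sanding block or screwdriver is moved by more than 30 mm (distance of any of blank_disc, sanding_block, screwdriver from where it was at the start of the episode above 0.03 m).
It also fails if it takes over 72 s, if anything falls off the work surface, if the arm or the gripper's body presses on something with over 40 N, if the wrist force passes 120 N, or if a joint passes its speed limit or range.

ROBOT

A 6-joint arm with a two-finger parallel gripper is mounted at the origin on the work surface. World frame = base frame: x ahead of the robot, y to its left, z up, the work surface at z = 0. Lengths are in m, angles in rad, forces in N, time in s.
With the tool pointing down it reaches from about 0.25 to 0.85 m from the base axis. Payload 12.5 kg.
Tool frame: the origin (TCP) lies midway between the tips of the shut fingers; the grasp point (between the pads) lies pinch_z behind it (pinch_z is the distance from the TCP to the grasp point, in m); z points along the fingers, y is the line along which they close (so a half turn about z gives the same grasp; the last joint's range is limited). The gripper opens to 93 mm and grips with 3 to 60 N. Pads are 15 mm wide; open, the fingers measure 128 mm over their backs; the gripper's body (75 mm by 188 mm) begins 65 mm behind the grasp point.
Start: joints at [1.128, 0.351, 1.652, -0, 1.139, -0.085], TCP at [0.193, 0.515, 0.219] pointing down, gripper open.
Joint ranges: [-2.75, 2.75], [-0.79, 2.1], [0.01, 2.65], [-1.57, 4.71], [0.07, 3.14], [-2.87, 2.87]. Speed limits (rad/s): [2.22, 2.22, 2.79, 3.14, 3.14, 3.14].

INTERFACE

Orientations are given as a 3x3 rotation matrix whose columns are the frame's x, y, z axes.
In Python, from workcell import sense, grab_frame, sign_off, pinch_z gives the robot as it stands.
- The arm moves only by the tool drive_tool, never from a script. Its argument "series" is text: rows parted by semicolons, each of 5 numbers parted by spaces: the closure in counts, from 0 (fully open) to 255 (shut), then the shift along the world's x, y, z in m, then the turn about the world's z in rad. A call has 1 to 20 rows; each row is the pose to reach, as a shift and turn from the pose commanded when the call began; what a row does not reach only later rows make up. A row lasts 1/12 s, in which the tool goes at most 41.7 mm and 7.16 degrees, less where a joint would pass 70% of its speed; a pose out of reach is approached as far as the arm can. A call with a gripper value outside its range is refused whole. The fingers move at their own pace and stop on an object; "force" is the grip in N (left out, the last holds). Time passes only in rows, so rows that repeat a pose let the fingers close. It gives the time, the measured TCP pose, the force, the opening and the grip force at its end, in the units of the state.
- sense(): the state, without advancing time (a new reading comes with each control period).
- grab_frame(name): name is "side" or "top" or "wrist"; returns a dict with "image" (400x640x3 uint8, red, green, blue), "vertical_fov" (degrees; the focal length in pixels is half the picture's height over the tangent of half this angle, whatever the lens; pixels are square), "cx", "cy" (the principal point, pixels), "extrinsics" (4x4, takes a point from camera to world coordinates); the wrist camera has in their place "tool_from_camera" (4x4, takes a point from camera to tool coordinates, whose origin is the TCP and whose axes are the flange's). Camera axes: x right, y down, z forward; pixel columns grow to the right and rows downward; lengths in m; the calibration is good to about 2 mm. A picture is of the moment at which its call begins: read the wrist's pose just before it. There is no depth.
- sign_off(): hands the job in; it is judged then, once.
The state is a dict: "clock": time; "q": joint angles; "qd": joint speeds; "effort": joint torques, N m; "tool_pos": TCP position; "ee_rot": TCP orientation; "wrist_force": force on the tool from outside, world axes, zero at the start; "ft_torque": the same for the moment, N m; "opening": finger opening in m; "grasp_force": force on a finger pad.
Only numpy, scipy, OpenCV 4.12 (cv2) and the standard library are available. Lean on these libraries where they do the work, as an engineer would, in place of code of your own. Each camera call takes 0.05 s, during which the arm holds its last target. There are 200 camera calls.

## Working session

There is one attempt and no reset: what is moved stays moved. The work goes in short steps, Python scripts to look and compute and a tool call to move; the robot and the scene stay as the last step left them, time stands still between calls to the robot, and variables do not carry over. Pictures are saved under pics/ and viewed, at most 13 in all, crops included, and the job is handed in when it is done.

Besides the shell and the picture viewer there is one more tool, called after ">>>" as name(argument=value, ...) on one line, values as JSON. drive_tool: Moves the arm, as the interface text tells. Its arguments: {"type":"object","properties":{"series":{"type":"string"},"force":{"type":"number"}},"required":["series"]}

```bash
mkdir -p pics
python3 - <<'E'
from workcell import sense, grab_frame, pinch_z
import cv2, pickle, numpy as np
s=sense(); print(s['clock'],s['tool_pos'],np.round(s['ee_rot'],3).tolist(),s['opening'],pinch_z)
for n in('top','side'):
    f=grab_frame(n); pickle.dump(f,open(n+'.pkl','wb')); cv2.imwrite(f'pics/{n}0.png',f['image'][:,:,::-1])
    print(n,f['vertical_fov'],f['cx'],f['cy'],np.round(f['extrinsics'],3).tolist())
E
```

```text
0.0 [0.19244785 0.51487638 0.21809653] [[-0.937, 0.35, -0.0], [0.35, 0.937, -0.001], [0.0, -0.001, -1.0]] 0.09269302327018915 0.0188
top 42.96204574616064 326.82489242781406 192.72847509089763 [[0.056, -0.977, 0.204, 0.243], [-0.998, -0.055, 0.009, 0.009], [0.003, -0.204, -0.979, 1.385], [0.0, 0.0, 0.0, 1.0]]
side 48.550825578577104 320.9679989492845 203.88690877970578 [[-0.877, -0.372, 0.304, 0.172], [-0.48, 0.679, -0.555, 0.664], [-0.0, -0.632, -0.775, 0.982], [0.0, 0.0, 0.0, 1.0]]
```

View pics/top0.png

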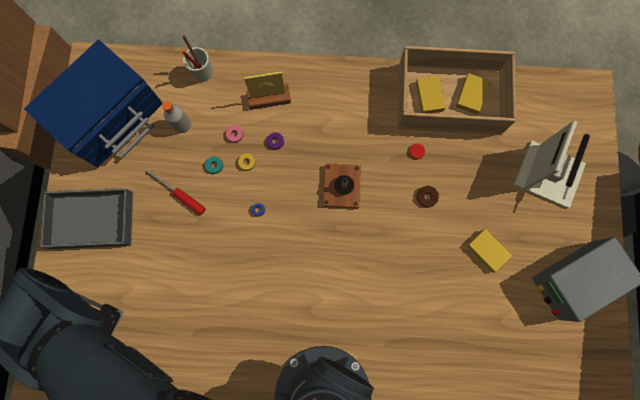

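View pics/side0.png

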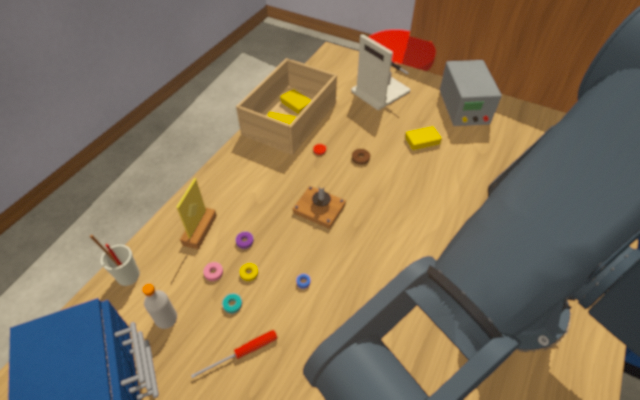

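Top view: brown ring (427,197), yellow (247,161), blue (258,210), jig block (340,186) with the post near (344,184), red disc (417,151). In the side view the brown ring is at (361,157), yellow (249,272), blue (303,282) and the post near (321,193).

```bash
cat > h.py <<'E'
import numpy as np, cv2, pickle
def f_of(f): return 200/np.tan(np.radians(f['vertical_fov'])/2)
def world(f,E,u,v,z):
    d=E[:3,:3]@np.array([(u-f['cx'])/f_of(f),(v-f['cy'])/f_of(f),1]); return E[:3,3]+d*(z-E[2,3])/d[2]
def pix(f,E,p):
    c=np.linalg.inv(E)@np.append(p,1); return c[:2]/c[2]*f_of(f)+[f['cx'],f['cy']]
RNG={'blue':((105,120,60),(125,255,255)),'yellow':((22,150,60),(32,255,255)),'brown':((5,80,20),(15,255,110))}
def blob(img,col,box):
    x0,y0,x1,y1=box; hsv=cv2.cvtColor(img,cv2.COLOR_RGB2HSV)[y0:y1,x0:x1]
    m=cv2.inRange(hsv,*map(np.array,RNG[col])); n,l,st,c=cv2.connectedComponentsWithStats(m)
    k=1+np.argmax(st[1:,4]); cnt=np.argwhere(l==k)[:,::-1].astype(np.int32)
    (cx,cy),ax,a=cv2.fitEllipse(cv2.convexHull(cnt)); return cx+x0,cy+y0,ax
E
python3 - <<'E'
from h import *
B={'top':{'brown':(410,180,446,215),'yellow':(230,147,262,176),'blue':(245,198,270,222)},
'side':{'brown':(345,143,376,170),'yellow':(233,258,265,286),'blue':(290,270,315,294)}}
out=[]
for n in B:
    f=pickle.load(open(n+'.pkl','rb'));E=f['extrinsics']
    for c,b in B[n].items():
        u,v,ax=blob(f['image'],c,b); print(n,c,np.round([u,v,*ax],1),np.round(world(f,E,u,v,.010),4))
    u,v=((344,184),(321,193))[n=='side']
    print(n,'jig~',np.round(world(f,E,u,v,.092),4))
    im=f['image'][v-38:v+37,u-50:u+50,::-1]; out.append(cv2.resize(im,(800,600),interpolation=cv2.INTER_CUBIC)[:,:])
cv2.imwrite('pics/jig.png',cv2.resize(np.vstack(out),(400,600)))
E
```

```text
top brown [426.7 196.2  21.9  23.1] [ 0.5352 -0.2549  0.01  ]
top yellow [246.3 161.4  15.8  16.4] [0.6059 0.2509 0.01  ]
top blue [257.7 209.3  11.6  12.4] [0.4724 0.2076 0.01  ]
top jig~ [ 0.538  -0.0232  0.092 ]
side brown [359.8 159.9   8.1  14.6] [ 0.5328 -0.242   0.01  ]
side yellow [248.3 271.2  18.7  20.1] [0.6089 0.2484 0.01  ]
side blue [302.9 280.6  11.   11.4] [0.4749 0.2055 0.01  ]
side jig~ [ 0.5392 -0.0053  0.092 ]
```

View pics/jig.png

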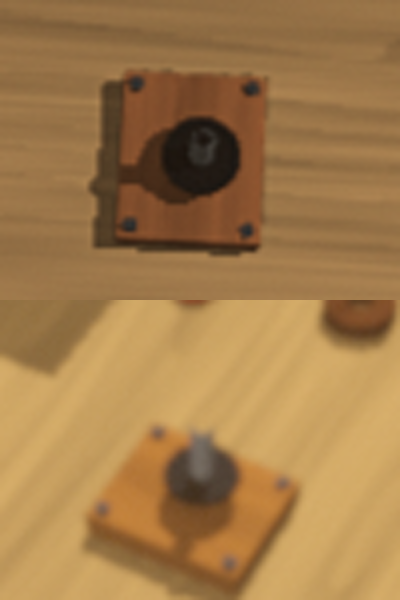

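The jig crop shows the post top at about (345,180) in the top image and (321,189) in the side image, with the plate standing well off the block. I'll move over the jig and look with the wrist camera.

>>> drive_tool(series="0 0.348 -0.535 0.06 0;0 0.348 -0.535 0.06 0;0 0.348 -0.535 0.06 0;0 0.348 -0.535 0.06 0;0 0.348 -0.535 0.06 0;0 0.348 -0.535 0.06 0;0 0.348 -0.535 0.06 0;0 0.348 -0.535 0.06 0;0 0.348 -0.535 0.06 0;0 0.348 -0.535 0.06 0;0 0.348 -0.535 0.06 0;0 0.348 -0.535 0.06 0;0 0.348 -0.535 0.06 0;0 0.348 -0.535 0.06 0;0 0.348 -0.535 0.06 0;0 0.348 -0.535 0.06 0;0 0.348 -0.535 0.06 0;0 0.348 -0.535 0.06 0;0 0.348 -0.535 0.06 0;0 0.348 -0.535 0.06 0")

```text
clock: 1.77
tool_pos: [0.5399, -0.0186, 0.2786]
ee_rot: [[-0.937, 0.349, -0.0], [0.349, 0.937, 0.0], [0.0, 0.0, -1.0]]
wrist_force: [-0.3, -0.1, 0.2]
opening: 0.0927
grasp_force: 0.0
```

```bash
cat >> h.py <<'E'
def wrist(name):
    from workcell import sense, grab_frame
    s=sense(); f=grab_frame('wrist'); T=np.eye(4); T[:3,:3]=s['ee_rot']; T[:3,3]=s['tool_pos']
    f['extrinsics']=T@f['tool_from_camera']; pickle.dump(f,open(name+'.pkl','wb')); cv2.imwrite(f'pics/{name}.png',f['image'][:,:,::-1]); return s,f
E
python3 - <<'E'
from h import *
s,f=wrist('w1'); print(s['clock'],s['tool_pos'],np.round(f['tool_from_camera'],3).tolist(),f['vertical_fov'],s['wrist_force'])
E
```

```text
1.7667 [ 0.53994876 -0.01855177  0.27857159] [[0.001, -0.966, -0.26, 0.072], [1.0, 0.001, -0.001, 0.0], [0.001, -0.26, 0.966, -0.166], [0.0, 0.0, 0.0, 1.0]] 60.41221139214304 [-0.32821409 -0.08445526  0.17013231]
```

View pics/w1.png

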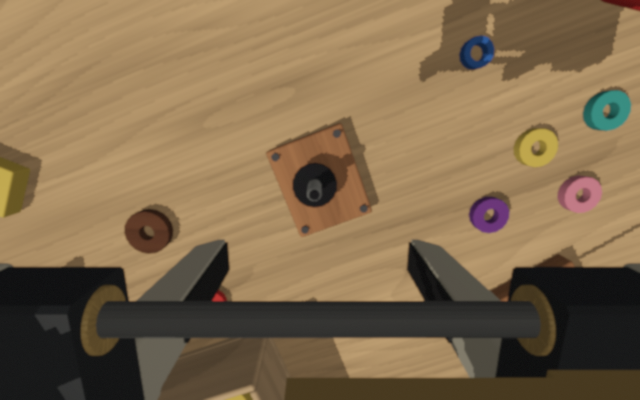

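Wrist view: brown ring (149,231), blue (478,52), yellow (538,147), jig block around (320,180), and the post top at about (314,193).

Run:
```python
from h import *
f=pickle.load(open('w1.pkl','rb'));E=f['extrinsics']
for c,b in {'brown':(115,200,185,262),'yellow':(508,120,565,172),'blue':(450,28,505,76)}.items():
    u,v,ax=blob(f['image'],c,b); print(c,np.round([u,v,*ax],1),np.round(world(f,E,u,v,.008),4))
out=[]
im=f['image'][148:248,255:385,::-1]; out=cv2.resize(im,(780,600),interpolation=cv2.INTER_CUBIC); cv2.imwrite('pics/w1c.png',out)
for n,u,v in(('top',345,180.5),('side',321.2,189)):
    g=pickle.load(open(n+'.pkl','rb')); print(n,world(g,g['extrinsics'],u,v,.092))
print(world(f,E,314,193,.092))
```

```text
brown [149.  230.4  43.4  47.7] [ 0.5361 -0.2589  0.008 ]
yellow [535.4 146.6  36.   43.6] [0.6057 0.2484 0.008 ]
blue [476.7  52.1  28.4  35.2] [0.4726 0.2051 0.008 ]
top [ 0.54754463 -0.025306    0.092     ]
side [ 0.54547684 -0.01784052  0.092     ]
[ 0.54715944 -0.02561354  0.092     ]
```

View pics/w1c.png

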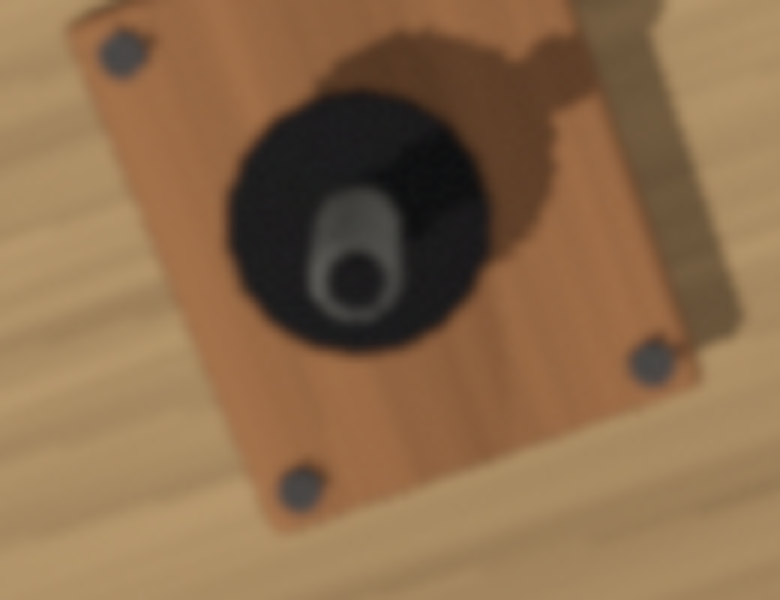

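>>> drive_tool(series="0 -0.004 -0.239 -0.169 0;0 -0.004 -0.239 -0.169 0;0 -0.004 -0.239 -0.169 0;0 -0.004 -0.239 -0.169 0;0 -0.004 -0.239 -0.169 0;0 -0.004 -0.239 -0.169 0;0 -0.004 -0.239 -0.169 0;0 -0.004 -0.239 -0.169 0;0 -0.004 -0.239 -0.169 0;0 -0.004 -0.239 -0.169 0;0 -0.004 -0.239 -0.169 0")

```text
clock: 2.73
tool_pos: [0.5373, -0.2576, 0.1108]
ee_rot: [[-0.937, 0.349, 0.001], [0.349, 0.937, -0.001], [-0.001, -0.0, -1.0]]
wrist_force: [-0.6, 0.3, 0.4]
opening: 0.0927
grasp_force: 0.0
```

Run:
```python
from h import *
g=pickle.load(open('w1.pkl','rb')); print('post',world(g,g['extrinsics'],314.7,195,.092), 'plate',world(g,g['extrinsics'],315,185,.043))
s,f=wrist('w2'); E=f['extrinsics']; print(s['clock'],s['tool_pos'])
u,v,ax=blob(f['image'],'brown',(200,90,440,290)); print(np.round([u,v,*ax],1),world(f,E,u,v,.012))
```

```text
post [ 0.54943791 -0.02568003  0.092     ] plate [ 0.54879099 -0.02556176  0.043     ]
2.7333 [ 0.53726419 -0.25761449  0.1108064 ]
[315.9 203.7  73.7  74.1] [ 0.53481001 -0.25836806  0.012     ]
```

View pics/w2.png

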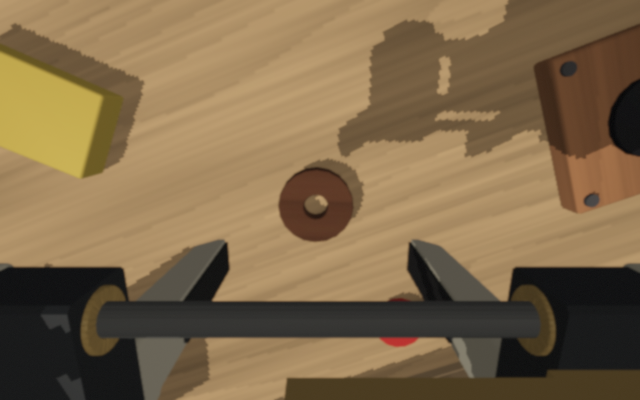

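Ring under the gripper at (316,204), red disc clear at (398,320). Descending and grasping.

>>> drive_tool(series="0 -0.0016 0.0007 -0.04 0;0 -0.0016 0.0007 -0.08 0;0 -0.0016 0.0007 -0.105 0;0 -0.0016 0.0007 -0.105 0;255 -0.0016 0.0007 -0.105 0;255 -0.0016 0.0007 -0.105 0;255 -0.0016 0.0007 -0.105 0;255 -0.0016 0.0007 -0.105 0;255 -0.0016 0.0007 -0.105 0;255 -0.0016 0.0007 -0.105 0", force=30)

```text
clock: 3.62
tool_pos: [0.5352, -0.2581, 0.0052]
ee_rot: [[-0.937, 0.35, 0.001], [0.35, 0.937, -0.0], [-0.001, -0.0, -1.0]]
wrist_force: [-0.4, 1.3, 3.7]
opening: 0.0596
grasp_force: 30.0
```

>>> drive_tool(series="255 0 0 0.04 0;255 0 0 0.08 0;255 0 0.01 0.12 0;255 0.0142 0.2327 0.156 0;255 0.0142 0.2327 0.156 0;255 0.0142 0.2327 0.156 0;255 0.0142 0.2327 0.156 0;255 0.0142 0.2327 0.156 0;255 0.0142 0.2327 0.156 0;255 0.0142 0.2327 0.156 0;255 0.0142 0.2327 0.156 0;255 0.0142 0.2327 0.156 0;255 0.0142 0.2327 0.156 0")

```text
clock: 4.7
tool_pos: [0.549, -0.0267, 0.1604]
ee_rot: [[-0.936, 0.351, -0.0], [0.351, 0.936, -0.0], [0.0, -0.0, -1.0]]
wrist_force: [0.2, -0.0, -0.6]
opening: 0.0597
grasp_force: 30.0
```

Run:
```python
from h import *
s,f=wrist('w3'); E=f['extrinsics']; print(s['clock'],s['tool_pos'],s['wrist_force'])
u,v,ax=blob(f['image'],'brown',(215,150,425,300)); print(np.round([u,v,*ax],1),world(f,E,u,v,s['tool_pos'][2]+.009)-s['tool_pos'])
```

```text
4.7 [ 0.54903101 -0.02665205  0.16037106] [ 0.19654277 -0.04564573 -0.60034288]
[318.9 247.1 119.2 169.9] [-0.00794891  0.00360365  0.009     ]
```

View pics/w3.png

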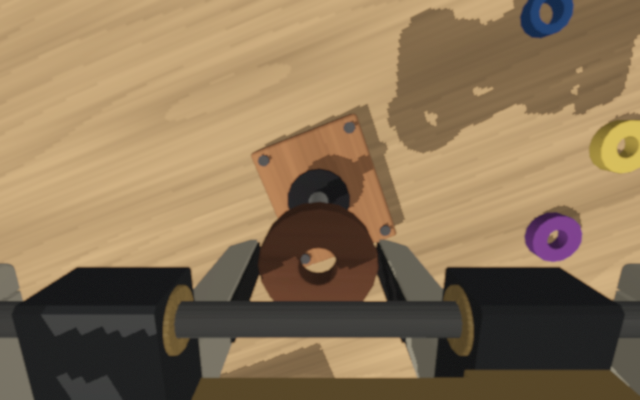

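Ring held level between the fingers: outer rim spans columns 259–379 with its top edge at row 204, and the bore is at about (319,264). The plate sits at (319,195) behind it.

Run:
```python
from h import *
f=pickle.load(open('w3.pkl','rb'));E=f['extrinsics']; R=E[:3,:3]
p=np.array([.54903,-.02665,.16037+.011]); print(pix(f,E,p))
t=np.linspace(0,2*np.pi,73); q=np.array([pix(f,E,p+[.03*np.cos(a),.03*np.sin(a),0]) for a in t]); print(q.min(0),q.max(0))
q=np.array([pix(f,E,p+[.0095*np.cos(a),.0095*np.sin(a),0]) for a in t]); print(q.min(0),q.max(0))
```

```text
[317.65421307 265.30531723]
[256.25717528 206.061559  ] [379.0677886  319.30580186]
[298.22348614 247.14718503] [337.09306801 282.93867995]
```

>>> drive_tool(series="255 0.0007 -0.0005 -0.03 0;255 0.0007 -0.0005 -0.05 0;255 0.0007 -0.0005 -0.058 0;255 0.0007 -0.0005 -0.061 0;255 0.0007 -0.0005 -0.062 0;255 0.0007 -0.0005 -0.063 0;255 0.0007 -0.0005 -0.064 0;255 0.0007 -0.0005 -0.0645 0;255 0.0007 -0.0005 -0.065 0")

```text
clock: 5.5
tool_pos: [0.5502, -0.026, 0.0962]
ee_rot: [[-0.937, 0.35, 0.001], [0.35, 0.937, -0.0], [-0.001, 0.0, -1.0]]
wrist_force: [-0.1, 0.5, -0.7]
opening: 0.0601
grasp_force: 30.0
```

>>> drive_tool(series="255 0 0 -0.001 0;255 0 0 -0.002 0;255 0 0 -0.003 0;255 0 0 -0.004 0;255 0 0 -0.005 0;255 0 0 -0.005 0")

```text
clock: 6.0
tool_pos: [0.5495, -0.0259, 0.0903]
ee_rot: [[-0.937, 0.35, -0.001], [0.35, 0.937, 0.0], [0.001, -0.0, -1.0]]
wrist_force: [-2.3, 0.6, -0.0]
opening: 0.0597
grasp_force: 30.0
```

Threaded. Going down to just above the plate.

>>> drive_tool(series="255 -0.0005 0 -0.006 0;255 -0.0005 0 -0.012 0;255 -0.0005 0 -0.018 0;255 -0.0005 0 -0.024 0;255 -0.0005 0 -0.03 0;255 -0.0005 0 -0.034 0;255 -0.0005 0 -0.037 0;255 -0.0005 0 -0.037 0")

```text
clock: 6.67
tool_pos: [0.5491, -0.0259, 0.0529]
ee_rot: [[-0.937, 0.35, -0.001], [0.35, 0.937, 0.0], [0.001, -0.0, -1.0]]
wrist_force: [-2.6, -0.2, -1.4]
opening: 0.06
grasp_force: 30.0
```

>>> drive_tool(series="255 -0.0005 0 -0.002 0;255 -0.0005 0 -0.004 0;255 -0.0005 0 -0.005 0;255 -0.0005 0 -0.006 0;255 -0.0005 0 -0.007 0;255 -0.0005 0 -0.008 0;255 -0.0005 0 -0.009 0;255 -0.0005 0 -0.010 0;255 -0.0005 0 -0.011 0;255 -0.0005 0 -0.012 0;255 -0.0005 0 -0.013 0")

```text
clock: 7.58
tool_pos: [0.5492, -0.026, 0.0414]
ee_rot: [[-0.937, 0.35, 0.001], [0.35, 0.937, -0.0], [-0.001, 0.0, -1.0]]
wrist_force: [-5.6, 0.6, 10.1]
opening: 0.0598
grasp_force: 30.0
```

>>> drive_tool(series="255 -0.001 0 -0.001 0;255 -0.001 0 -0.002 0;255 -0.001 0 -0.003 0;255 -0.001 0 -0.004 0;255 -0.001 0 -0.005 0;255 -0.001 0 -0.006 0")

```text
clock: 8.08
tool_pos: [0.549, -0.026, 0.0356]
ee_rot: [[-0.937, 0.35, 0.003], [0.35, 0.937, -0.0], [-0.003, 0.001, -1.0]]
wrist_force: [-1.5, 0.7, 8.4]
opening: 0.0599
grasp_force: 30.0
```

>>> drive_tool(series="255 0 0 -0.0005 0;255 0 0 -0.001 0;255 0 0 -0.0015 0;255 0 0 -0.002 0;255 0 0 -0.0022 0")

```text
clock: 8.5
tool_pos: [0.549, -0.026, 0.0334]
ee_rot: [[-0.937, 0.35, 0.003], [0.35, 0.937, -0.0], [-0.003, 0.001, -1.0]]
wrist_force: [-2.8, 0.8, 8.3]
opening: 0.0597
grasp_force: 30.0
```

>>> drive_tool(series="255 0 0 -0.0004 0;255 0 0 -0.0008 0;255 0 0 -0.0012 0")

```text
clock: 8.75
tool_pos: [0.5492, -0.026, 0.0328]
ee_rot: [[-0.937, 0.35, 0.003], [0.35, 0.937, -0.0], [-0.003, 0.001, -1.0]]
wrist_force: [-6.8, 1.8, 19.7]
opening: 0.0598
grasp_force: 30.0
```

Force rose to 20 N with motion stopping at the expected height, so the plate is home. Releasing and going to the yellow ring.

>>> drive_tool(series="255 0.001 0 0.0015 0;0 0.001 0 0.0015 0;0 0.001 0 0.0015 0;0 0.001 0 0.0015 0;0 0.001 0 0.0015 0;0 0.001 0 0.04 0;0 0.001 0 0.08 0;0 0.001 0 0.12 0;75 0.0583 0.2752 0.12 0;75 0.0583 0.2752 0.12 0;75 0.0583 0.2752 0.12 0;75 0.0583 0.2752 0.12 0;75 0.0583 0.2752 0.09 0;75 0.0583 0.2752 0.09 0;75 0.0583 0.2752 0.09 0;75 0.0583 0.2752 0.09 0;75 0.0583 0.2752 0.09 0;75 0.0583 0.2752 0.09 0;75 0.0583 0.2752 0.09 0")

```text
clock: 10.33
tool_pos: [0.6064, 0.2481, 0.1216]
ee_rot: [[-0.936, 0.351, 0.0], [0.351, 0.936, -0.0], [-0.0, 0.0, -1.0]]
wrist_force: [-0.0, 0.1, -0.2]
opening: 0.0656
grasp_force: 0.0
```

Run:
```python
from h import *
s,f=wrist('w4'); E=f['extrinsics']; print(s['clock'],s['tool_pos'],s['wrist_force'],s['opening'])
u,v,ax=blob(f['image'],'yellow',(235,100,405,290)); print(np.round([u,v,*ax],1),world(f,E,u,v,.012))
```

```text
10.3333 [0.60639224 0.24811796 0.12163642] [-0.01984786  0.13707511 -0.20060428] 0.06559995997540202
[319.8 200.2  51.2  55.7] [0.60481181 0.25041716 0.012     ]
```

View pics/w4.png

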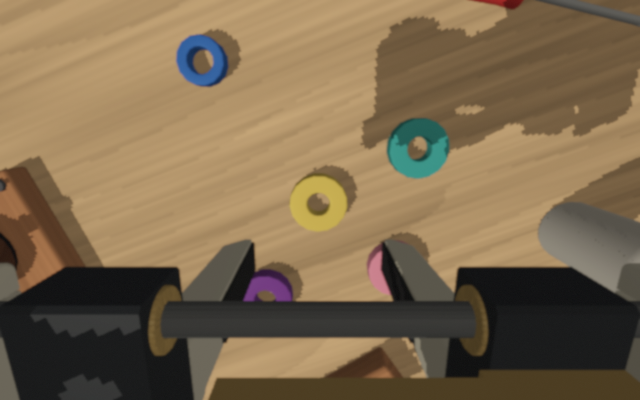

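Yellow ring centre is at (319,203), radius about 29 px, with teal at (418,148), pink at (395,268) and purple at (268,295) clear of the finger paths. Grasping it.

>>> drive_tool(series="75 0.001 0 -0.04 0;75 0.001 0 -0.08 0;75 0.001 0 -0.11 0;75 0.001 0 -0.1166 0;75 0.001 0 -0.1166 0;255 0.001 0 -0.1166 0;255 0.001 0 -0.1166 0;255 0.001 0 -0.1166 0;255 0.001 0 -0.1166 0;255 0.001 0 -0.1166 0", force=20)

```text
clock: 11.22
tool_pos: [0.6082, 0.2494, 0.0064]
ee_rot: [[-0.937, 0.35, 0.002], [0.35, 0.937, 0.001], [-0.002, 0.001, -1.0]]
wrist_force: [-1.0, -1.6, 7.0]
opening: 0.0481
grasp_force: 20.0
```

>>> drive_tool(series="255 0 0 0.04 0;255 0 0 0.08 0;255 0 0 0.12 0;255 -0.0585 -0.2747 0.156 0;255 -0.0585 -0.2747 0.156 0;255 -0.0585 -0.2747 0.156 0;255 -0.0585 -0.2747 0.156 0;255 -0.0585 -0.2747 0.156 0;255 -0.0585 -0.2747 0.156 0;255 -0.0585 -0.2747 0.156 0;255 -0.0585 -0.2747 0.156 0;255 -0.0585 -0.2747 0.156 0;255 -0.0585 -0.2747 0.156 0;255 -0.0585 -0.2747 0.156 0")

```text
clock: 12.38
tool_pos: [0.5489, -0.0244, 0.1607]
ee_rot: [[-0.937, 0.349, 0.0], [0.349, 0.937, 0.0], [-0.0, 0.0, -1.0]]
wrist_force: [0.0, -0.3, -0.5]
opening: 0.0476
grasp_force: 20.0
```

Run:
```python
from h import *
s,f=wrist('w5'); E=f['extrinsics']; print(s['clock'],s['tool_pos'],s['wrist_force'])
p=s['tool_pos']+[0,0,.010]; t=np.linspace(0,2*np.pi,73)
im=f['image'][:,:,::-1].copy()
for r in(.024,.0095):
    q=np.array([pix(f,E,p+[r*np.cos(a),r*np.sin(a),0]) for a in t]); print(q.min(0),q.max(0)); cv2.polylines(im,[np.int32(q*16)],True,(0,0,255),1,shift=4)
cv2.imwrite('pics/w5c.png',cv2.resize(im[170:320,220:420],(800,600),interpolation=cv2.INTER_CUBIC))
```

```text
12.3833 [ 0.54885523 -0.02438658  0.16068952] [ 0.01958557 -0.28963153 -0.54399101]
[268.86265934 217.76201942] [366.50027825 307.81340578]
[298.3426354  246.38674966] [336.99061377 281.99116159]
```

View pics/w5c.png

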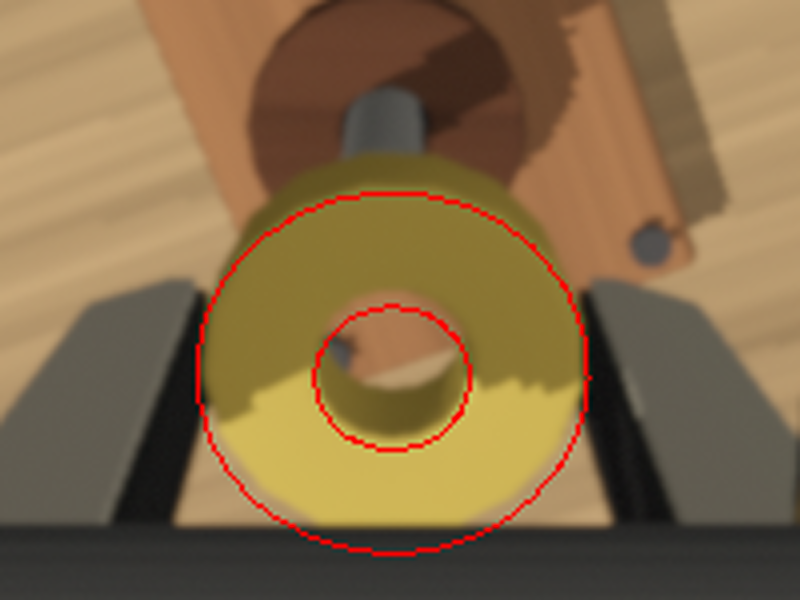

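The held yellow ring's bore centre sits at about 3 px above prediction (crop (394,364) against (393,378)), so roughly 1 mm toward −x. I'll correct slightly and lower.

>>> drive_tool(series="255 0.0007 -0.0003 -0.03 0;255 0.0007 -0.0003 -0.05 0;255 0.0007 -0.0003 -0.057 0;255 0.0007 -0.0003 -0.06 0;255 0.0007 -0.0003 -0.061 0;255 0.0007 -0.0003 -0.062 0;255 0.0007 -0.0003 -0.063 0;255 0.0007 -0.0003 -0.064 0;255 0.0007 -0.0003 -0.065 0;255 0.0007 -0.0003 -0.065 0")

```text
clock: 13.27
tool_pos: [0.5494, -0.0257, 0.0958]
ee_rot: [[-0.937, 0.35, 0.0], [0.35, 0.937, -0.0], [-0.0, 0.0, -1.0]]
wrist_force: [0.4, 0.7, -1.0]
opening: 0.048
grasp_force: 20.0
```

>>> drive_tool(series="255 0 0 -0.001 0;255 0 0 -0.002 0;255 0 0 -0.003 0;255 0 0 -0.004 0;255 0 0 -0.005 0;255 0 0 -0.005 0")

```text
clock: 13.77
tool_pos: [0.5493, -0.0257, 0.0904]
ee_rot: [[-0.937, 0.35, -0.0], [0.35, 0.937, 0.0], [0.0, -0.0, -1.0]]
wrist_force: [0.9, 0.6, 0.2]
opening: 0.0476
grasp_force: 20.0
```

>>> drive_tool(series="255 0 0 -0.006 0;255 0 0 -0.012 0;255 0 0 -0.018 0;255 0 0 -0.024 0;255 0 0 -0.03 0;255 0 0 -0.035 0;255 0 0 -0.037 0;255 0 0 -0.038 0;255 0 0 -0.039 0;255 0 0 -0.039 0")

```text
clock: 14.6
tool_pos: [0.5495, -0.0257, 0.0517]
ee_rot: [[-0.937, 0.35, 0.0], [0.35, 0.937, -0.0], [-0.0, 0.0, -1.0]]
wrist_force: [-0.3, 0.3, 0.0]
opening: 0.0481
grasp_force: 20.0
```

>>> drive_tool(series="0 0 0 0 0;0 0 0 0 0;0 0 0 0 0;0 0 0 0 0;0 0 0 0.04 0;0 0 0 0.08 0;0 0 0 0.1 0;75 -0.0762 0.232 0.1 0;75 -0.0762 0.232 0.1 0;75 -0.0762 0.232 0.1 0;75 -0.0762 0.232 0.1 0;75 -0.0762 0.232 0.064 0;75 -0.0762 0.232 0.064 0;75 -0.0762 0.232 0.064 0;75 -0.0762 0.232 0.064 0;75 -0.0762 0.232 0.064 0;75 -0.0762 0.232 0.064 0")

```text
clock: 16.02
tool_pos: [0.474, 0.2054, 0.1162]
ee_rot: [[-0.936, 0.351, 0.001], [0.351, 0.936, 0.0], [-0.001, 0.001, -1.0]]
wrist_force: [-0.5, 0.6, 0.1]
opening: 0.0653
grasp_force: 0.0
```

Run:
```python
from h import *
s,f=wrist('w6'); E=f['extrinsics']; print(s['clock'],s['tool_pos'],s['wrist_force'],s['opening'])
u,v,ax=blob(f['image'],'blue',(235,100,405,290)); print(np.round([u,v,*ax],1),world(f,E,u,v,.012))
hsv=cv2.cvtColor(f['image'],cv2.COLOR_RGB2HSV); m=cv2.inRange(hsv,(100,80,30),(130,255,255))[100:290,235:405]
n,l,st,c=cv2.connectedComponentsWithStats(m); print(st[1:][st[1:,4]>50]+[235,100,0,0,0])
```

```text
16.0167 [0.4740044  0.20539527 0.11623819] [-0.51464392  0.55433946  0.10420399] 0.06526605770173559
[317.  202.6  41.5  42.8] [0.47225155 0.20536023 0.012     ]
[[ 296  181   43   44 1115]]
```

>>> drive_tool(series="75 -0.0007 -0.0006 -0.04 0;75 -0.0007 -0.0006 -0.08 0;75 -0.0007 -0.0006 -0.105 0;75 -0.0007 -0.0006 -0.111 0;75 -0.0007 -0.0006 -0.111 0;255 -0.0007 -0.0006 -0.111 0;255 -0.0007 -0.0006 -0.111 0;255 -0.0007 -0.0006 -0.111 0;255 -0.0007 -0.0006 -0.111 0;255 -0.0007 -0.0006 -0.111 0;255 -0.0007 -0.0006 -0.111 0")

```text
clock: 16.98
tool_pos: [0.4729, 0.2058, 0.0054]
ee_rot: [[-0.937, 0.35, 0.001], [0.35, 0.937, 0.0], [-0.001, 0.001, -1.0]]
wrist_force: [-1.9, -2.1, 7.2]
opening: 0.0357
grasp_force: 20.0
```

>>> drive_tool(series="255 0 0 0.04 0;255 0 0 0.08 0;255 0 0 0.12 0;255 0.0767 -0.2313 0.156 0;255 0.0767 -0.2313 0.156 0;255 0.0767 -0.2313 0.156 0;255 0.0767 -0.2313 0.156 0;255 0.0767 -0.2313 0.156 0;255 0.0767 -0.2313 0.156 0;255 0.0767 -0.2313 0.156 0;255 0.0767 -0.2313 0.156 0;255 0.0767 -0.2313 0.156 0;255 0.0767 -0.2313 0.156 0;255 0.0767 -0.2313 0.156 0")

```text
clock: 18.15
tool_pos: [0.5488, -0.0245, 0.1605]
ee_rot: [[-0.937, 0.349, -0.001], [0.349, 0.937, 0.0], [0.001, -0.0, -1.0]]
wrist_force: [-0.7, 0.3, -0.2]
opening: 0.0357
grasp_force: 20.0
```

Run:
```python
from h import *
s,f=wrist('w7'); E=f['extrinsics']; print(s['clock'],s['tool_pos'],s['wrist_force'])
p=s['tool_pos']+[0,0,.011]; t=np.linspace(0,2*np.pi,73)
im=f['image'][:,:,::-1].copy()
for r in(.018,.0095):
    q=np.array([pix(f,E,p+[r*np.cos(a),r*np.sin(a),0]) for a in t]); cv2.polylines(im,[np.int32(q*16)],True,(0,0,255),1,shift=4)
cv2.imwrite('pics/w7c.png',cv2.resize(im[170:320,220:420],(800,600),interpolation=cv2.INTER_CUBIC))
```

```text
18.15 [ 0.54878839 -0.02446027  0.1604774 ] [-0.66916428  0.34221631 -0.15489339]
```

View pics/w7c.png

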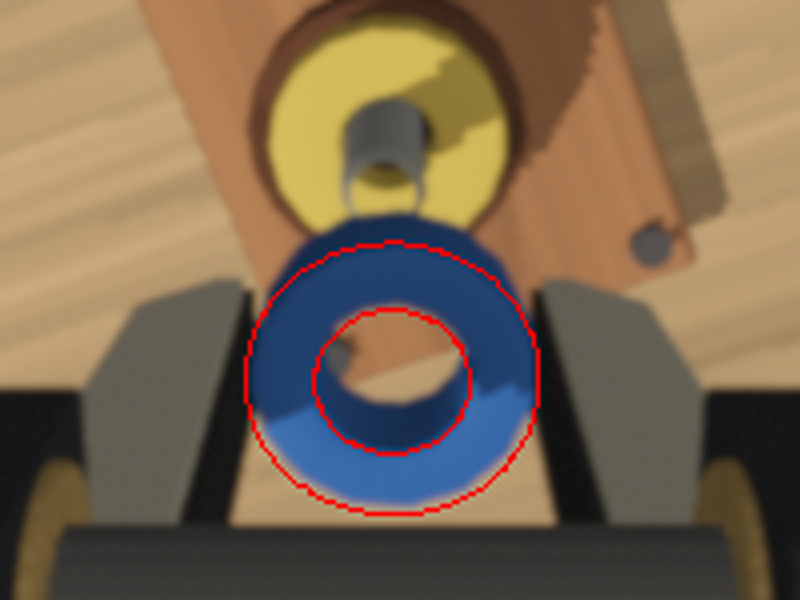

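Blue ring is centred in the grip within about 0.5 mm (bore around (393,378) against the predicted circle). Yellow lies on brown, around the post. Lowering.

>>> drive_tool(series="255 0 0 -0.03 0;255 0 0 -0.05 0;255 0 0 -0.057 0;255 0 0 -0.06 0;255 0 0 -0.061 0;255 0 0 -0.062 0;255 0 0 -0.063 0;255 0 0 -0.064 0;255 0 0 -0.065 0;255 0 0 -0.066 0;255 0 0 -0.066 0")

```text
clock: 19.12
tool_pos: [0.5492, -0.0257, 0.0946]
ee_rot: [[-0.937, 0.35, -0.0], [0.35, 0.937, 0.0], [0.0, 0.0, -1.0]]
wrist_force: [-0.4, -0.9, -0.4]
opening: 0.0354
grasp_force: 20.0
```

>>> drive_tool(series="255 0 0 -0.001 0;255 0 0 -0.002 0;255 0 0 -0.003 0;255 0 0 -0.004 0;255 0 0 -0.005 0;255 0 0 -0.006 0")

```text
clock: 19.62
tool_pos: [0.5492, -0.0256, 0.0885]
ee_rot: [[-0.937, 0.35, -0.0], [0.35, 0.937, -0.0], [0.0, -0.0, -1.0]]
wrist_force: [-0.2, 0.5, 0.3]
opening: 0.0353
grasp_force: 20.0
```

>>> drive_tool(series="255 0 0 -0.006 0;255 0 0 -0.012 0;255 0 0 -0.017 0;255 0 0 -0.02 0;255 0 0 -0.021 0;255 0 0 -0.022 0;255 0 0 -0.023 0;255 0 0 -0.0235 0;255 0 0 -0.024 0;255 0 0 -0.0245 0")

```text
clock: 20.45
tool_pos: [0.5497, -0.0257, 0.0651]
ee_rot: [[-0.937, 0.35, 0.001], [0.35, 0.937, -0.0], [-0.001, 0.0, -1.0]]
wrist_force: [-4.5, 0.7, 14.9]
opening: 0.0356
grasp_force: 20.0
```

15 N pressing at the expected height, so the stack is home. Releasing and backing away.

>>> drive_tool(series="255 0 0 0.0005 0;0 0 0 0.0005 0;0 0 0 0.0005 0;0 0 0 0.0005 0;0 0 0 0.0005 0;0 0 0 0.0005 0;0 0 0 0.04 0;0 0 0 0.08 0;0 0 0 0.12 0;0 -0.04 0 0.16 0;0 -0.05 0 0.19 0;0 -0.05 0 0.19 0;0 -0.05 0 0.19 0;0 -0.05 0 0.19 0;0 -0.05 0 0.19 0")

```text
clock: 21.7
tool_pos: [0.499, -0.0256, 0.2527]
ee_rot: [[-0.937, 0.35, -0.002], [0.35, 0.937, 0.0], [0.002, -0.0, -1.0]]
wrist_force: [-0.1, 0.6, 0.2]
opening: 0.0932
grasp_force: 0.0
```

Run:
```python
from h import *
s,f=wrist('w8'); print(s['clock'],s['tool_pos'],s['wrist_force'],s['opening'])
E=f['extrinsics']
for z in(.028,.044,.060,.076): print(z,pix(f,E,np.array([.549,-.0257,z])))
c=pix(f,E,np.array([.549,-.0257,.06])).astype(int); x,y=max(c[0]-70,0),max(c[1]-52,0)
print(x,y); cv2.imwrite('pics/w8c.png',cv2.resize(f['image'][y:y+105,x:x+140,::-1],(800,600),interpolation=cv2.INTER_CUBIC))
```

```text
21.7 [ 0.49904738 -0.02558191  0.252725  ] [-0.05631196  0.57783949  0.21760854] 0.09316335930553413
0.028 [332.63979013 217.02499072]
0.044 [333.20428706 221.09373773]
0.06 [333.81510551 225.4963582 ]
0.076 [334.478191  230.2757059]
263 173
```

View pics/w8c.png

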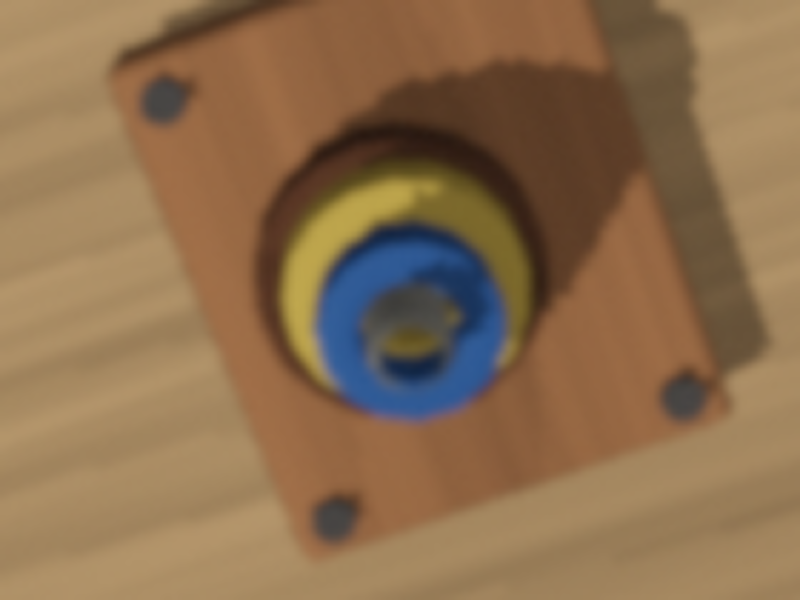

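The view shows blue on yellow on brown, concentric around the post (crop centre about (412,325)), lying flat. The gripper is clear, so I'll hand it in.

```bash
python3 -c "
from workcell import sign_off; print(sign_off())"
```

```text
the job is handed in; nothing more can be done
None
```

The lamp foot is built and handed in at about 22 s: brown, yellow and blue rings are on the post in that order, pressed home with a peak reading of about 20 N between moves and released, and the bystanders were not touched; the hand-in returned no verdict.

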